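# Close and latch the laundry tablet tub

### The arm

A 6-joint arm with a two-finger parallel gripper is mounted at the origin on the work surface. World frame = base frame: x ahead of the robot, y to its left, z up, the work surface at z = 0. Lengths are in mm, angles in rad, forces in N, time in s.
With the tool pointing down it reaches from about 350 to 875 mm from the base axis. Payload 4.2 kg.
Tool frame: the origin (TCP) lies between the finger pads; the fingertips stand 25 mm ahead of it and the grasp point (between the pads) lies 6 mm ahead of it; z points along the fingers, y is the line along which they close (so a half turn about z gives the same grasp; the last joint's range is limited). The gripper opens to 85 mm and grips with 20 to 120 N. Pads are 22 mm wide; open, the fingers measure 114 mm over their backs; the gripper's body (76 mm by 85 mm) begins 54 mm behind the grasp point. The pads swing forward as they close: fully open they stand 13 mm farther back than shut.
Start: joints at [-1.023, 0.385, 0.008, 0, -1.194, -0.259], TCP at [178.017, -599.09, 256.312] pointing down, gripper open.
Joint ranges: [-3.14, 3.14], [-1.21, 2.06], [-1.07, 1.41], [-3.16, 2.05], [-2.99, -0.16], [-3.1, 3.1]. Speed limits (rad/s): [2.79, 2.79, 3.14, 3.14, 3.14, 3.14].

### API

Orientations are given as a unit quaternion [x, y, z, w].
In Python, from bench import arm gives the robot as it stands.
- The arm moves only by the shell command python3 -m pendant 'ROWS'. ROWS is JSON, a list of rows, each a list of 7 numbers: the shift along the tool's x, y, z in m, then the turn, a rotation vector about the tool's x, y, z in degrees, then the finger opening in m, from 0 to 0.0854. In form: [[x, y, z, wx, wy, wz, fingers], ...]. A call has 1 to 12 rows; each row shifts and turns the commanded pose from where the row before left it, along the tool's axes as they then stand; what a row does not reach is not made up. A row lasts 1/10 s, in which the tool goes at most 50 mm and 8.59 degrees, less where a joint would pass 70% of its speed; a pose out of reach is approached as far as the arm can. A call is refused whole if a number of a shift passes 0.05 or a number of a turn 8.59, either way. A call with a gripper value outside its range is refused whole. The fingers move at their own pace and stop on an object; the grip force is fixed at half the most. Time passes only in rows, so rows that do not move let the fingers close. It gives the time, the measured TCP pose, the force, the opening and the grip force at its end, in the units of the state.
- arm.read_state(): the state, without advancing time (a new reading comes with each control period).
- arm.get_image(name): name is "scene" or "top" or "wrist"; returns a dict with "image" (384x512x3 uint8, red, green, blue), "fx", "fy", "cx", "cy" (pixels), "k1" (the pictures are not rectified: a ray, as slopes to the right and down, at radius r is drawn at 1 + k1 r^2 times it, then the intrinsics apply), "xyz" and "rotation" of the camera in the world. Camera axes: x right, y down, z forward; pixel columns grow to the right and rows downward; lengths in mm; the calibration is good to about 2 mm. A picture is of the moment at which its call begins. There is no depth.
- arm.job_done(): hands the job in; it is judged then, once.
The state is a dict: "clock": time; "joints": joint angles; "joint_vel": joint speeds; "joint_efforts": joint torques, N m; "position": TCP position; "ee_rot": TCP orientation; "contact_force": force on the tool from outside, world axes, zero at the start; "wrist_torque": the same for the moment, N m; "gripper_width": finger opening in mm; "grasp_force": force on a finger pad.
Only numpy, scipy, OpenCV 4.12 (cv2) and the standard library are available. Lean on these libraries where they do the work, as an engineer would, in place of code of your own. Each camera call takes 0.05 s, during which the arm holds its last target. There are 200 camera calls.

### The job

Lower the lid of the laundry tablet tub onto its seal, hook the latch's steel bar into the strike on the lid and, by its tab, tug it down into the pocket by feel until it bears on the floor with a firm pull of about 12 N (never over 25 N). Then let go of it and press the red lever all the way down to its stop (no more than about 30 N on lever or lid), so that the lid is pulled tight and stays latched; leave the other things on the table where they are.

Things in the scene. Friction and masses are not known exactly. Their poses are not given: they have to be found in the camera images.
- tub: Pale grey tablet tub, fixed; 280 mm deep (x), 240 wide (y), rim 105 high. Origin: centre of its underside; x from its front (robot side) to its back, y left, z up. Front: a 30 mm toe at x=-140, then a 45 degree slope up and back to the rim at x=-65. The latch is on the slope, middle at y=0. A black rubber seal under the lid's front edge stands 12 mm proud of the rim and gives 13 N per mm.
- lid (a joint): Angle (rad) of the teal lid (10 mm thick, top at z=117 when at 0, front edge 202 mm from its hinge), grows as it opens. Hinge along the tub's back at tub x=140, z=108 mm, stiff (0.6 N m): the lid stays where left, starting 0.2 to 0.45 open; pressing on its top closes it. It rests on the seal at about 0.052; pulled tight by the latch it reads 0.012 to 0.026.
- lever (a joint): Angle (rad) of the red lever. 0: shut on its stop, pointing down the slope; grows as it swings out and up (0.79 level towards the robot, 2.36 straight up). Starts at 1.6 to 1.95 and stays where left (0.06 N m). With the bar seated it stands at about 1.2 to 1.45; pressing it down from there takes up to about 10 N at the pad, passes dead centre near 0.2, then snaps to the rigid stop.
- lever_pivot (a point): Centre of the lever's pivot, whose axis lies along tub y (tub x=-100, z=89 mm). The lever plate is 36 mm wide and reaches 86 mm from here; its outer face is 10 to 11 mm off the pivot's axis. The pivot's friction is felt as about 3 to 4 N when the loop is moved along its length, before the bar touches anything.
- lever_pad (a point): Point on the outer face of the lever's thickened thumb plate (44 mm wide), 70 mm from the pivot: press here. This face looks to the lid while the lever is up, and away from the tub when it is shut.
- loop (a joint): Angle (rad) of the steel pull loop relative to the lever; 0: as when latched, grows as it swings out towards the robot; light friction holds it. Its axis (along tub y) is carried by the lever 17 mm from the lever's pivot (lever shut: 16 mm down the slope, 6 mm towards the tub). The direction from this axis to the bar is 0.916 - lever + loop rad above the tub's x axis.
- bar (a point): Middle of the loop's cross bar: steel, 8 mm thick, 44 mm long along tub y, 70 mm from the loop's axis. This bar goes into the strike's pocket.
- tab (a point): Grip point of the loop's yellow tab, a plate 26 mm wide (along tub y), 8 thick, that runs on from the bar, away from the loop's axis, for 46 mm; this point is 32 mm beyond the bar. Pinch it across its width, one finger left, one right (over 25 mm free each side); it may pivot between the pads. Moving it carries loop and lever along.
- keeper (a point): Nominal seat of the bar's centre in the strike, a steel J-hook 22 mm wide amid the lid's front edge. Lid down: x points up the 45 degree slope, z out of it towards the robot. The pocket opens to +x, 10.5 mm wide; its lip (robot side) ends 3 mm above the seat; its back plate (face at z=-5) rises to x=+16. Fitted by hand, strike and seat lie up to 4.5 mm off along z.
- lid_press (a point): Point on the lid's top, 140 mm ahead of its hinge and 62 mm behind its front edge, on the middle line: a good place to push it down.
- softener: white softener bottle, 72 mm across, 200 tall; bystander, leave alone. Origin: centre of its underside.
- pod_jar: glass jar with orange cap, 90 mm across, 120 tall; bystander, leave alone. Origin: centre of its underside.
- spray_can: green spray can, 56 mm across, 170 tall; bystander, leave alone. Origin: centre of its underside.
- scoop: blue measuring cup, 66 mm across, 50 tall, beside the tub's right (-y) side; bystander, leave alone. Origin: centre of its underside.
- soap_bar: cream soap bar 80 x 55 x 28 mm, beside the tub's left side; bystander, leave alone. Origin: centre of its underside.
- brush: laundry brush lying on the table; bystander, leave alone. Origin: centre of its underside.
- peg_a: wooden clothes peg, 72 mm long, lying on the table; bystander, leave alone. Origin: centre of its underside.

How it is judged (in metres and radians):
On the way, in this order (a step that is already met when the one before it is completed fails the run):
1. the lid is down on its seal (value of joint lid below 0.065 rad), for 0.2 s.
2. the hand on the loop has pulled the bar down firmly onto the floor of the strike's pocket, behind its lip, with the lever not yet pressed down (x of bar in the frame of keeper between -0.004 and 0.0035 m and z of bar in the frame of keeper between -0.0075 and 0.0075 m and contact force between loop and lid above 6 N and contact force between the fingers and loop above 1 N and value of joint lever above 0.9 rad and value of joint lid below 0.065 rad), for 0.2 s.
At the end, for the whole second after the job is handed in: The lever is on its stop (within 0.05 rad), the bar is in the strike's pocket (within 4 mm of the seat in height, 7.5 mm in depth), the lid is pulled tight (below 0.03 rad, where it rests at about 0.052 unlatched), all at rest and let go (x of bar in the frame of keeper between -0.004 and 0.0035 m and z of bar in the frame of keeper between -0.0075 and 0.0075 m and value of joint lever below 0.05 rad and value of joint lid below 0.03 rad and velocity of joint lever below 0.05 rad/s); the robot touches nothing.
It fails at once if the lever is pressed with more than 35 N (contact force between the arm and lever_c0 above 35 N or contact force between the arm and lever_c1 above 35 N).
It fails at once if the lid is pressed with more than 35 N (contact force between the arm and lid above 35 N).
It fails at once if the bar is yanked against the strike with more than 28 N by the hand on the loop while the lever is up (contact force between loop and lid above 28 N and contact force between the fingers and loop above 1 N and value of joint lever above 0.8 rad).
It fails at once if another thing on the table is shifted by more than 30 mm (distance of any of softener, pod_jar, spray_can, scoop, soap_bar, brush, peg_a from where it was at the start of the episode above 0.03 m).
It also fails if it takes over 72 s, if anything falls off the work surface, if the arm or the gripper's body presses on something with over 40 N, if the wrist force passes 120 N, or if a joint passes its speed limit or range.

## Working session

There is one attempt and no reset: what is moved stays moved. The work goes in short steps, Python scripts to look and compute and a shell command to move; the robot and the scene stay as the last step left them, time stands still between calls to the robot, and variables do not carry over. Pictures are saved under pics/ and viewed, at most 10 in all, crops included, and the job is handed in when it is done.

```bash
ls; mkdir -p pics; python3 - <<'E'
from bench import arm
import cv2, numpy as np
ims=[]
for n in ("scene","top"):
    d=arm.get_image(n); ims.append(d["image"]); np.savez("pics/"+n+"0.npz",**d)
    print(n,{k:(np.round(v,4).tolist() if k!='image' else 0) for k,v in d.items()})
cv2.imwrite("pics/a.png",cv2.resize(ims[0][:,:,::-1],(800,600)))
cv2.imwrite("pics/b.png",cv2.resize(ims[1][:,:,::-1],(800,600)))
s=arm.read_state();print(s)
E
```

```text
pics
scene {'image': 0, 'fx': 380.7866, 'fy': 380.7866, 'cx': 255.5108, 'cy': 188.874, 'k1': -0.1314, 'xyz': [1043.8309, 457.6969, 1033.198], 'rotation': [0.3707, 0.8786, -0.2798, -0.111]}
top {'image': 0, 'fx': 361.4986, 'fy': 361.4986, 'cx': 250.6761, 'cy': 193.1683, 'k1': -0.0857, 'xyz': [354.9287, 8.4581, 1284.535], 'rotation': [-0.6916, 0.7153, -0.0725, 0.0694]}
{'clock': 0.1, 'joints': array([-1.02338551e+00,  3.85491196e-01,  6.79239039e-03, -4.41860548e-04,
       -1.19402641e+00, -2.58611502e-01]), 'joint_vel': array([ 0.00083204, -0.00134732,  0.00351672,  0.00215326, -0.00019734,
       -0.00101481]), 'joint_efforts': array([-6.25917091e-04, -3.93318844e+01,  1.88929600e+01,  4.19802010e+00,
       -2.58137210e-03,  4.06649487e-07]), 'position': array([ 177.8967827 , -598.66022176,  255.33465685]), 'ee_rot': array([-1.43817655e-01,  9.89603714e-01,  9.67715325e-04, -1.89342348e-04]), 'contact_force': array([-0.57392443, -0.54028922,  0.15715396]), 'wrist_torque': array([ 0.04794475, -0.04021418,  0.04249196]), 'grasp_force': 0.0, 'gripper_width': 85.46809771364772}
```

View pics/a.png

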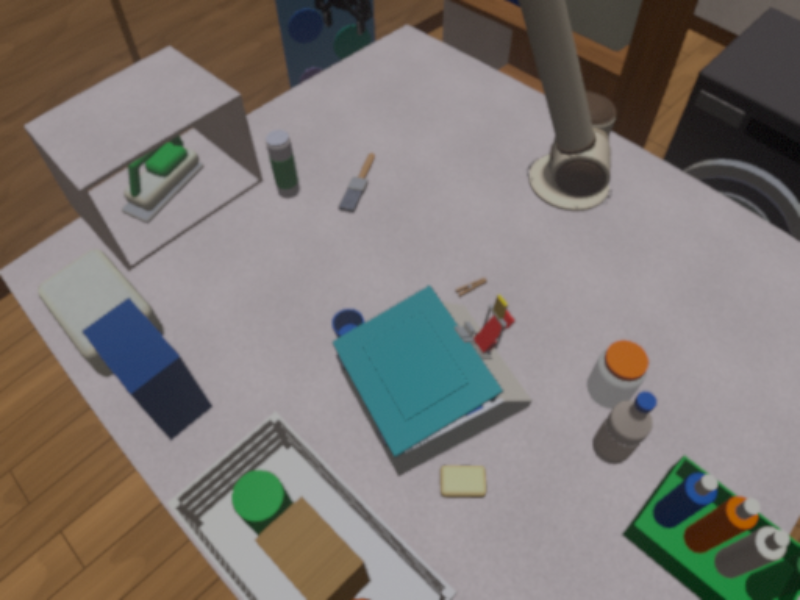

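View pics/b.png

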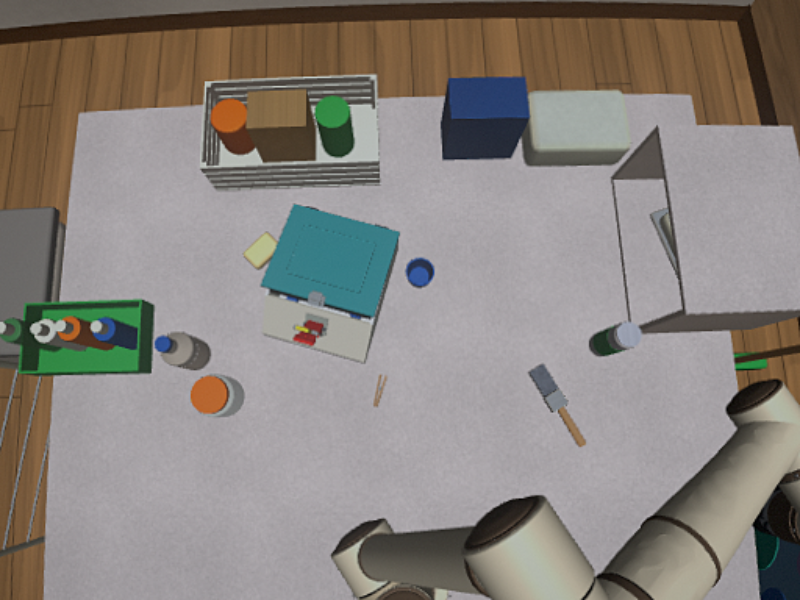

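Scene view: the tub with the teal lid is in the middle, at about (420,370), with the red lever at (495,330) and the yellow tab at (502,303). Top view: lid corners are (297,205), (399,233), (372,318), (263,287). The tub's front is at (262,333)–(366,362), the lever at (310,330) and the tab at (301,328).

```bash
cat > h.py <<'E'
import numpy as np, cv2
from scipy.spatial.transform import Rotation as R
def K(d): return np.array([[float(d['fx']),0,float(d['cx'])],[0,float(d['fy']),float(d['cy'])],[0,0,1]])
def D(d): return np.array([float(d['k1']),0,0,0,0])
def ray(d,px):
    p=cv2.undistortPoints(np.array(px,float).reshape(-1,1,2),K(d),D(d)).reshape(-1,2)
    return np.asarray(d['xyz'],float), R.from_quat(d['rotation']).apply(np.c_[p,np.ones(len(p))])
def plane(d,px,z):
    o,v=ray(d,px); return o+v*((z-o[2])/v[:,2])[:,None]
def proj(d,P):
    r=R.from_quat(d['rotation']).inv(); P=np.atleast_2d(P)-d['xyz']
    return cv2.projectPoints(r.apply(P),np.zeros(3),np.zeros(3),K(d),D(d))[0].reshape(-1,2)
def tri(obs):
    A=np.zeros((3,3));b=np.zeros(3);L=[]
    for d,px in obs:
        o,v=ray(d,px);v=v[0]/np.linalg.norm(v[0]);M=np.eye(3)-np.outer(v,v);A+=M;b+=M@o;L.append((o,M))
    x=np.linalg.solve(A,b); return x,[round(float(np.linalg.norm(M@(x-o))),1) for o,M in L]
def masks(im):
    h=cv2.cvtColor(im,cv2.COLOR_RGB2HSV);H,S,V=h[...,0].astype(int),h[...,1],h[...,2]
    return dict(teal=(abs(H-91)<8)&(S>100)&(V>60),red=((H<6)|(H>173))&(S>130)&(V>60),yellow=(abs(H-27)<6)&(S>130)&(V>80))
def blob(m):
    n,l,s,c=cv2.connectedComponentsWithStats(m.astype(np.uint8));
    return l==1+np.argmax(s[1:,4])
def load(f): return dict(np.load(f))
def rel(p,q,p1,q1): # tool-frame shift, rotvec deg
    a=R.from_quat(q); return a.inv().apply(np.array(p1)-p), (a.inv()*R.from_quat(q1)).as_rotvec(degrees=True)
E
python3 - <<'E'
from h import *
from bench import arm
for n in("top","scene"):
    d=load(f"pics/{n}0.npz");mm=masks(d['image'])
    for k in mm:
        m=blob(mm[k]);ys,xs=np.nonzero(m);c=cv2.findContours(m.astype(np.uint8),0,1)[0][0]
        q=cv2.approxPolyDP(cv2.convexHull(c),6 if k=='teal' else 2,True).reshape(-1,2)
        print(n,k,len(xs),xs.mean().round(1),ys.mean().round(1),q.tolist())
d=load("pics/top0.npz")
f=.64
print("hinge z117",plane(d,[(297*f,205*f),(399*f,233*f)],117))
print("toe z30",plane(d,[(262*f,333*f),(366*f,362*f)],0))
w=arm.get_image("wrist");s=arm.read_state()
print({k:np.round(v,3) for k,v in w.items() if k!='image'})
a=R.from_quat(s['ee_rot']);print(a.inv().apply(w['xyz']-s['position']),(a.inv()*R.from_quat(w['rotation'])).as_matrix().round(3))
E
```

```text
top teal 4040 212.2 165.9 [[188, 131], [255, 149], [238, 202], [167, 182]]
top red 78 195.2 216.1 [[201, 215], [199, 220], [188, 217], [193, 212]]
top yellow 19 193.4 210.4 [[190, 209], [197, 212]]
scene teal 6289 265.1 236.8 [[275, 184], [320, 250], [252, 291], [214, 218]]
scene red 203 312.2 213.7 [[316, 203], [320, 210], [316, 219], [309, 224], [304, 216]]
scene yellow 24 320.9 193.0 [[322, 196], [319, 189], [323, 193]]
hinge z117 [[816.61014794 199.73528892 117.        ]
 [744.21983906 -21.7962138  117.        ]]
toe z30 [[553.22368785 299.53682739   0.        ]
 [478.89974895  61.32614432   0.        ]]
{'fx': np.float64(308.64), 'fy': np.float64(308.64), 'cx': np.float64(262.373), 'cy': np.float64(191.55), 'k1': np.float64(-0.007), 'xyz': array([  97.431, -622.156,  372.805]), 'rotation': array([0.59 , 0.791, 0.132, 0.098])}
[  83.81521999    0.65304737 -117.30987706] [[ 0.    -0.946 -0.325]
 [ 1.     0.    -0.   ]
 [ 0.    -0.325  0.946]]
```

```bash
python3 -m pendant '[[0,0,0,0,0,8.57,0],[0,0,0,0,0,8.57,0],[0,0,0,0,0,8.57,0],[0,0,0,0,0,8.57,0],[-0.0075,0.0468,-0.0016,0,0,0,0],[-0.0075,0.0468,-0.0016,0,0,0,0],[-0.0075,0.0468,-0.0016,0,0,0,0],[-0.0075,0.0468,-0.0016,0,0,0,0],[-0.0075,0.0468,-0.0016,0,0,0,0],[-0.0075,0.0468,-0.0016,0,0,0,0],[-0.0075,0.0468,-0.0016,0,0,0,0],[-0.0075,0.0468,-0.0016,0,0,0,0]]'
python3 -m pendant '[[-0.0075,0.0468,-0.0016,0,0,0,0],[-0.0075,0.0468,-0.0016,0,0,0,0],[-0.0075,0.0468,-0.0016,0,0,0,0],[-0.0075,0.0468,-0.0016,0,0,0,0],[-0.0075,0.0468,-0.0016,0,0,0,0],[-0.0075,0.0468,-0.0016,0,0,0,0],[-0.0075,0.0468,-0.0016,0,0,0,0],[-0.0075,0.0468,-0.0016,0,0,0,0],[-0.0075,0.0468,-0.0016,0,0,0,0],[-0.0075,0.0468,-0.0016,0,0,0,0],[0,0,0,0,0,0,0],[0,0,0,0,0,0,0]]'
python3 - <<'E'
from h import *
from bench import arm
for n in("wrist","top","scene"):
    d=arm.get_image(n);np.savez(f"pics/{n}1.npz",**d)
    if n=="wrist": cv2.imwrite("pics/c.png",cv2.resize(d["image"][:,:,::-1],(800,600)))
s=arm.read_state();print(s['clock'],s['position'],s['ee_rot'],s['contact_force'])
E
```

```text
clock: 1.35
position: [349.5, -258.9, 269.2]
ee_rot: [0.154, 0.988, 0.0, 0.0]
contact_force: [1.2, -0.5, 0.5]
gripper_width: 0.1
grasp_force: 0.0
clock: 2.55
position: [563.1, 163.1, 284.0]
ee_rot: [0.153, 0.988, -0.001, -0.001]
contact_force: [-0.2, -0.3, -0.9]
gripper_width: 0.3
grasp_force: 0.0
2.7 [562.67705182 161.21268378 285.13814173] [ 1.54569477e-01  9.87981891e-01 -1.42421350e-04 -2.00042196e-04] [-0.03560164  0.44463543  0.17294553]
```

View pics/c.png

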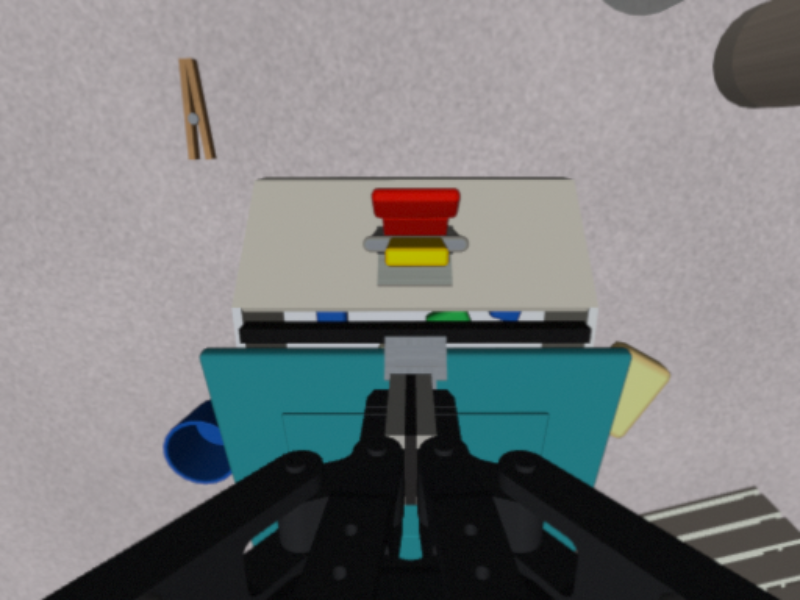

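The wrist view is square to the tub. The toe edge runs (258,179)–(573,179), the slope's top edge (240,309)–(595,309), the red lever is at (417,210), the bar's ends are at (370,243) and (462,243), the yellow tab end is at (417,257) and the strike is at (415,357).

```bash
python3 - <<'E'
from h import *
w=load("pics/wrist1.npz");t=load("pics/top1.npz");sc=load("pics/scene1.npz");f=.64
a=plane(w,np.array([(240,310),(595,310)])*f,105);b=plane(w,np.array([(258,180),(573,180)])*f,30)
b0=plane(w,np.array([(258,180),(573,180)])*f,0)
for p in(a,b,b0):
    e=p[1]-p[0];print(p.round(1).tolist(),np.linalg.norm(e).round(1),np.degrees(np.arctan2(-e[0],e[1])).round(2))
am,bm=a.mean(0),b.mean(0);print(am,bm,np.linalg.norm((am-bm)[:2]))
for n,d in(("w",w),("t",t),("s",sc)):
    mm=masks(d['image'])
    for k in mm:
        m=blob(mm[k]);ys,xs=np.nonzero(m);c=max(cv2.findContours(m.astype(np.uint8),0,1)[0],key=cv2.contourArea)
        print(n,k,len(xs),xs.mean().round(1),ys.mean().round(1),cv2.approxPolyDP(cv2.convexHull(c),5 if k=='teal' else 1.5,True).reshape(-1,2).tolist())
E
```

```text
[[553.1, 49.4, 105.0], [623.4, 271.2, 105.0]] 232.7 -17.59
[[479.3, 69.8, 30.0], [550.9, 295.4, 30.0]] 236.7 -17.61
[[478.9, 60.1, 0.0], [556.4, 304.0, 0.0]] 255.9 -17.61
[588.28698312 160.28814394 105.        ] [515.08137334 182.59891674  30.        ] 76.52994111114121
w teal 7595 343.6 257.4 [[403, 228], [379, 311], [302, 291], [279, 247], [287, 223]]
w red 1471 265.5 134.5 [[293, 123], [292, 134], [285, 150], [246, 150], [238, 128], [240, 121], [292, 121]]
w yellow 505 265.9 163.8 [[287, 161], [285, 169], [250, 170], [246, 167], [248, 158], [285, 158]]
t teal 3109 220.2 163.9 [[188, 131], [255, 149], [238, 202], [202, 185], [183, 145]]
t red 79 195.2 216.1 [[201, 215], [200, 220], [188, 217], [193, 212]]
t yellow 20 193.4 210.3 [[190, 209], [194, 209], [197, 212]]
s teal 6286 265.1 236.7 [[275, 184], [320, 250], [252, 291], [214, 219]]
s red 209 312.3 213.8 [[316, 203], [320, 211], [316, 219], [309, 224], [304, 216]]
s yellow 33 320.4 193.6 [[319, 189], [323, 193], [323, 196], [319, 198]]
```

```bash
python3 -m pendant '[[-0.03,0.002,0.01,0,0,0,0],[-0.03,0.002,0.02,0,0,0,0],[-0.0286,0.002,0.03,0,0,0,0],[0,0,0.01,0,0,0,0],[0,0,0.01,0,0,0,0],[0,0,0.01,0,0,0,0],[0,0,0.01,0,0,0,0],[0,0,0.01,0,0,0,0],[0,0,0.01,0,0,0,0],[0,0,0.005,0,0,0,0],[0,0,0.003,0,0,0,0],[0,0,0,0,0,0,0]]'
```

```text
clock: 3.9
position: [649.3, 140.9, 156.7]
ee_rot: [0.154, 0.988, -0.0, -0.0]
contact_force: [0.1, -1.3, 0.0]
gripper_width: -0.1
grasp_force: 0.0
```

```bash
python3 -m pendant '[[0,0,0.002,0,0,0,0],[0,0,0.001,0,0,0,0],[0,0,0.001,0,0,0,0]]';python3 -m pendant '[[0,0,0.001,0,0,0,0],[0,0,0.001,0,0,0,0]]'
```

```text
clock: 4.2
position: [649.6, 141.0, 153.4]
ee_rot: [0.154, 0.988, 0.0, 0.0]
contact_force: [0.6, 0.9, 0.8]
gripper_width: 0.1
grasp_force: 0.3
clock: 4.4
position: [649.4, 140.9, 151.2]
ee_rot: [0.154, 0.988, 0.0, 0.0]
contact_force: [0.6, 0.4, 0.5]
gripper_width: 0.2
grasp_force: 0.3
```

```bash
python3 -m pendant '[[0,0,0.001,0,0,0,0],[0,0,0.001,0,0,0,0]]';python3 -m pendant '[[0,0,0.0007,0,0,0,0],[0,0,0,0,0,0,0]]'; python3 - <<'E'
from h import *
from bench import arm
for n in("wrist","scene"):
    d=arm.get_image(n);np.savez(f"pics/{n}2.npz",**d)
a=load("pics/wrist2.npz")["image"];b=load("pics/scene2.npz")["image"]
cv2.imwrite("pics/d.png",np.hstack([cv2.resize(a,(400,300)),cv2.resize(b[130:310,200:400],(400,300),interpolation=2)])[:,:,::-1])
E
```

```text
clock: 4.6
position: [649.4, 141.0, 150.0]
ee_rot: [0.154, 0.988, -0.0, 0.0]
contact_force: [-2.9, 1.5, 6.4]
gripper_width: -0.3
grasp_force: 3.5
clock: 4.8
position: [649.4, 140.9, 150.0]
ee_rot: [0.154, 0.988, 0.0, 0.0]
contact_force: [-2.0, 0.7, 6.4]
gripper_width: -0.0
grasp_force: 3.2
```

View pics/d.png

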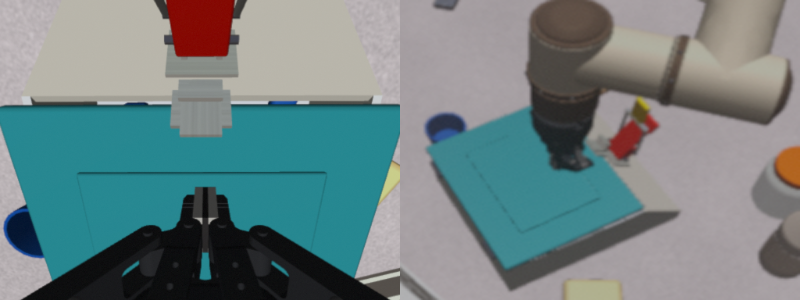

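The wrist view shows the lid flat on the rim with the strike at (203,110) in the left half. The scene crop shows it closed too, with the lever and tab standing up. I'll press a little more, then retreat to a front view.

```bash
python3 -m pendant '[[0,0,0.0008,0,0,0,0],[0,0,0,0,0,0,0],[0,0,0,0,0,0,0]]';python3 -m pendant '[[0,0,0.0005,0,0,0,0],[0,0,0,0,0,0,0],[0,0,0,0,0,0,0]]'
```

```text
clock: 5.2
position: [649.4, 141.0, 149.7]
ee_rot: [0.154, 0.988, 0.0, 0.001]
contact_force: [-3.9, 1.0, 8.3]
gripper_width: -0.0
grasp_force: 4.2
clock: 5.5
position: [649.4, 141.0, 149.7]
ee_rot: [0.154, 0.988, 0.0, 0.001]
contact_force: [-4.9, 1.0, 10.2]
gripper_width: 0.3
grasp_force: 5.0
```

```bash
python3 -m pendant '[[0,0,0.001,0,0,0,0],[0,0,0,0,0,0,0],[0,0,0,0,0,0,0]]';python3 -m pendant '[[0,0,-0.01,0,0,0,0],[0,0,-0.04,0,0,0,0.06],[0,0,-0.045,0,0,0,0.085],[0.03,0,-0.035,0,0,0,0.085],[0.045,0,-0.01,0,0,0,0.085],[0.045,0,0,0,0,0,0.085],[0.04,0,0,0,0,0,0.085],[0,0,0,0,0,0,0.085],[0,0,0,0,0,0,0.085]]'
python3 - <<'E'
from h import *
from bench import arm
for n in("wrist","scene","top"):
    d=arm.get_image(n);np.savez(f"pics/{n}3.npz",**d)
a=load("pics/wrist3.npz")["image"]
cv2.imwrite("pics/e.png",cv2.resize(a,(800,600))[:,:,::-1])
E
```

```text
clock: 5.8
position: [649.4, 141.0, 149.5]
ee_rot: [0.154, 0.988, 0.0, 0.001]
contact_force: [-6.4, 0.5, 12.9]
gripper_width: 0.0
grasp_force: 6.3
clock: 6.7
position: [496.6, 189.9, 286.8]
ee_rot: [0.153, 0.988, 0.0, 0.001]
contact_force: [0.9, 0.1, -0.9]
gripper_width: 84.8
grasp_force: 0.0
```

View pics/e.png

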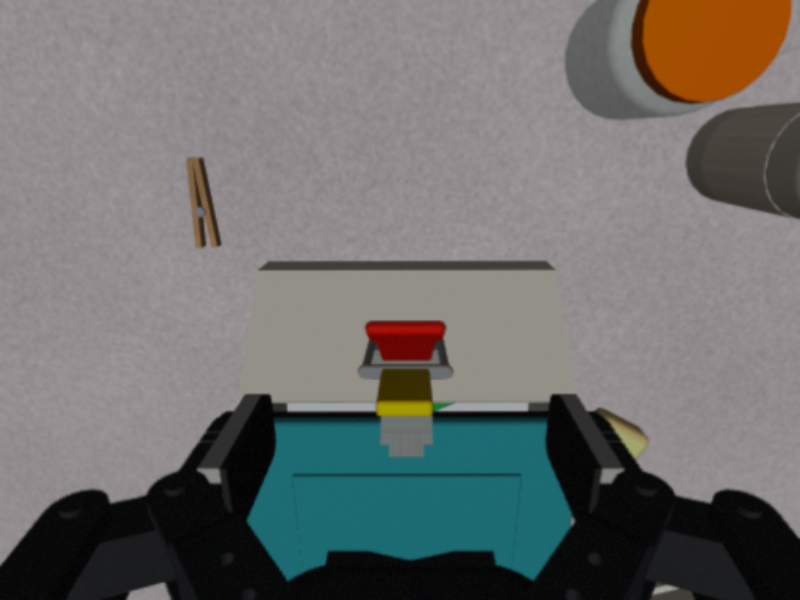

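Wrist view 3: the lid is down. The bar ends are at (362,372) and (450,372), the tab's end face is at (404,409), the lever tip at (405,327), the toe's top edge at (258–556,270), and the strike at (406,435) is partly hidden.

```bash
python3 - <<'E'
from h import *
f=.64
w1=load("pics/wrist1.npz");w3=load("pics/wrist3.npz");w2=load("pics/wrist2.npz")
ex=np.array([.953,-.302,0]);ey=np.array([.302,.953,0]);
O=np.array([649,140,0.])
T=lambda P:np.array([(P-O)@ex,(P-O)@ey,P[2]]).round(1)
g=lambda a,b:[(w1,np.array(a)*f),(w3,np.array(b)*f)]
for n,a,b in(("barL",(462,243),(450,372)),("barR",(370,243),(362,372)),("tabend",(417,257),(404,409)),("levtip",(416,192),(405,325)),("toeR",(258,180),(258,270)),("toeL",(573,180),(556,270)),("rimR",(240,310),(243,403)),):
    P,e=tri(g(a,b));print(n,P.round(1),T(P),e)
for d,px in((w1,(416,180)),(w3,(406,270))): print("toe",T(plane(d,[np.array(px)*f],30)[0]))
for d,px in((w1,(416,310)),(w3,(406,404))): print("rim",T(plane(d,[np.array(px)*f],105)[0]))
# lid front edge w2/w3
for d,px in((w2,(200*2,106*2)),(w3,(480,416))): print("lidfront",T(plane(d,[np.array(px)*f],125)[0]))
# strike in w2: far end row ~80*2 , lid end 136*2
for z in(125,130,140,150): print("strike far",z,T(plane(w2,[np.array((203*2,82*2))*f],z)[0]),T(plane(w2,[np.array((203*2,136*2))*f],z)[0]))
# yellow/red blob quads
for n,d in(("w1",w1),("w3",w3)):
    h=cv2.cvtColor(d['image'],cv2.COLOR_RGB2HSV);m=(abs(h[...,0].astype(int)-27)<6)&(h[...,1]>120)
    m=blob(m);ys,xs=np.nonzero(m);v=h[...,2]
    print(n,xs.min(),xs.max(),[(int(y),int(np.median(v[y][m[y]])),int(m[y].sum())) for y in range(ys.min(),ys.max()+1)])
E
```

```text
barL [538.7 198.6 171.2] [-122.8   22.6  171.2] [1.0, 1.0]
barR [524.6 154.9 171.8] [-123.1  -23.4  171.8] [0.4, 0.4]
tabend [528.1 177.5 214.2] [-126.5   -0.8  214.2] [0.1, 0.1]
levtip [509.4 183.5 161.6] [-146.2   -0.7  161.6] [0.1, 0.1]
toeR [478.9  69.1  30.4] [-140.6 -119.    30.4] [0.9, 0.9]
toeL [551.1 296.   30. ] [-140.4  119.1   30. ] [0.5, 0.5]
rimR [552.7  49.4 106.1] [ -64.4 -115.4  106.1] [0.5, 0.5]
toe [-140.4    0.6   30. ]
toe [-140.4   -1.    30. ]
rim [-6.40e+01  1.00e-01  1.05e+02]
rim [-62.8  -0.8 105. ]
lidfront [-62.2  -1.4 125. ]
lidfront [-65.7  48.8 125. ]
strike far 125 [-75.8   0.4 125. ] [-43.9   0.3 125. ]
strike far 130 [-76.1   0.5 130. ] [-45.3   0.3 130. ]
strike far 140 [-76.7   0.6 140. ] [-48.1   0.4 140. ]
strike far 150 [-77.3   0.6 150. ] [-51.    0.5 150. ]
w1 246 287 [(152, 68, 31), (153, 65, 33), (154, 66, 33), (155, 66, 35), (156, 67, 35), (157, 73, 37), (158, 113, 38), (159, 167, 40), (160, 177, 40), (161, 184, 42), (162, 186, 42), (163, 186, 41), (164, 186, 41), (165, 186, 41), (166, 186, 41), (167, 186, 41), (168, 181, 40), (169, 169, 39), (170, 118, 31)]
w3 240 277 [(236, 64, 17), (237, 55, 29), (238, 55, 30), (239, 54, 31), (240, 55, 31), (241, 55, 31), (242, 55, 32), (243, 55, 31), (244, 56, 32), (245, 56, 32), (246, 56, 32), (247, 56, 32), (248, 56, 32), (249, 56, 33), (250, 56, 33), (251, 57, 34), (252, 57, 34), (253, 57, 34), (254, 57, 34), (255, 60, 34), (256, 93, 35), (257, 138, 36), (258, 151, 36), (259, 158, 36), (260, 160, 36), (261, 160, 36), (262, 161, 36), (263, 161, 36), (264, 160, 38), (265, 152, 38), (266, 59, 3)]
```

```bash
python3 -m pendant '[[0,-0.002,0,0,-7.5,0,0.085],[0,0,0,0,-7.5,0,0.085],[0,0,0,0,-7.5,0,0.085],[0,0,0,0,-7.5,0,0.085],[0,0,0,0,-7.5,0,0.085],[0,0,0,0,-7.5,0,0.085],[0.018,0,0,0,0,0,0.085],[0.018,0,0,0,0,0,0.085],[0,0,0,0,0,0,0.085],[0,0,0,0,0,0,0.085]]'
python3 - <<'E'
from h import *
from bench import arm
d=arm.get_image("wrist");np.savez(f"pics/wrist4.npz",**d)
cv2.imwrite("pics/f.png",cv2.resize(d['image'],(800,600))[:,:,::-1])
s=arm.read_state();P=s['position']
ex=np.array([.953,-.302,0]);ey=np.array([.302,.953,0]);O=np.array([649,140,0.])
A=R.from_quat(s['ee_rot']).as_matrix();print([(P-O)@ex,(P-O)@ey,P[2]],A.T@ex,A.T@ey,s['joints'])
E
```

```text
clock: 7.85
position: [514.5, 147.3, 343.5]
ee_rot: [0.1, 0.947, -0.045, 0.302]
contact_force: [0.4, -0.2, -0.7]
gripper_width: 85.0
grasp_force: 0.0
[np.float64(-130.251309916004), np.float64(-33.44764960978732), np.float64(343.6645686088297)] [-0.80948665 -0.08822405  0.57996627] [-0.08624377  0.99549501  0.03105944] [ 0.75174272 -0.0274102  -0.66920506  0.81144188 -0.74265696 -3.09628031]
```

View pics/f.png

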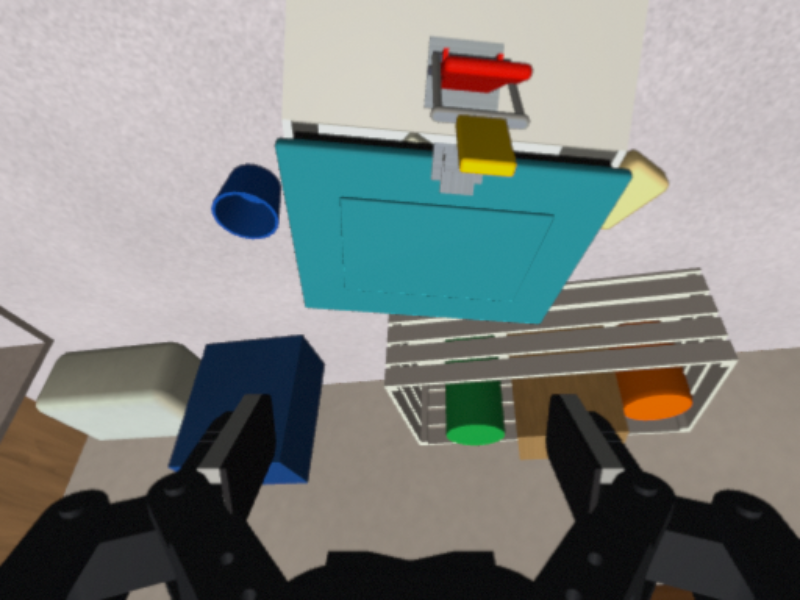

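Wrist view 4: the forward tilt ran into the wrist singularity (j6 near its limit), so the arm drifted up and sideways without touching anything. The tab's end is at (487,167). I'll go back to a vertical tool and grip the tab end-on.

```bash
cat >> h.py <<'E'
EX=np.array([.953,-.302,0])/np.hypot(.953,.302);EY=np.array([-EX[1],EX[0],0]);OR=np.array([649,140,0.])
def tub(P): P=np.asarray(P)-OR; return np.array([P@EX,P@EY,P[2]])
def world(t): return OR+t[0]*EX+t[1]*EY+np.array([0,0,t[2]])
def quat(th): # tool tilt th deg forward
    z=np.sin(np.radians(th))*EX-np.cos(np.radians(th))*np.array([0,0,1]);return R.from_matrix(np.c_[np.cross(EY,z),EY,z]).as_quat()
def rows(p,q,tt,th,n): # equal steps to TCP tub tt, tilt th
    p=np.array(p);q0=R.from_quat(q);p1=world(tt);rv=(q0.inv()*R.from_quat(quat(th))).as_rotvec()
    out=[]
    for i in range(n):
        A=q0*R.from_rotvec(rv*i/n); out.append(np.r_[A.inv().apply((p1-p)/n)/1000,np.degrees(rv/n)])
    return np.array(out)
E
python3 - <<'E'
from h import *
from bench import arm
np.set_printoptions(suppress=True,linewidth=150,precision=4)
s=arm.read_state();print(tub(s['position']))
print(rows(s['position'],s['ee_rot'],(-127,-.6,300),0,5))
E
```

```text
[-130.2896  -33.4575  343.6646]
[[0.004  0.0067 0.0077 0.0378 7.1063 1.0686]
 [0.0031 0.0066 0.0081 0.0378 7.1063 1.0686]
 [0.0022 0.0066 0.0085 0.0378 7.1063 1.0686]
 [0.0013 0.0066 0.0087 0.0378 7.1063 1.0686]
 [0.0003 0.0066 0.0088 0.0378 7.1063 1.0686]]
```

```bash
python3 -m pendant '[[0.004,0.0067,0.0077,0,7.1,1.07,0.085],[0.003,0.0066,0.0081,0,7.1,1.07,0.085],[0.0022,0.0066,0.0085,0,7.1,1.07,0.085],[0.0013,0.0066,0.0087,0,7.1,1.07,0.085],[0.0003,0.0066,0.0088,0,7.1,1.07,0.085],[0,0,0,0,0,0,0.085],[0,0,0,0,0,0,0.085]]'
python3 - <<'E'
from h import *
from bench import arm
np.set_printoptions(suppress=True,linewidth=150,precision=4)
s=arm.read_state();print(tub(s['position']),s['joints'])
print(rel(s['position'],s['ee_rot'],world((-127,-.6,300)),quat(0)))
E
```

```text
clock: 8.6
position: [528.5, 176.9, 299.6]
ee_rot: [0.153, 0.988, 0.0, 0.002]
contact_force: [-0.4, 0.8, 1.2]
gripper_width: 85.0
grasp_force: 0.0
[-126.0145   -1.273   299.5811] [ 0.615   0.2391 -0.093   0.0025 -1.2349 -2.4937]
(array([ 0.9839,  0.6734, -0.422 ]), array([ 0.0888,  0.2401, -0.0126]))
```

```bash
python3 -m pendant '[[0.0005,0.0006,0.03,0,0.2,0,0.085],[0,0,0.03,0,0,0,0.06],[0,0,0.03,0,0,0,0.06],[0,0,0.0005,0,0,0,0.06],[0,0,0,0,0,0,0.06],[0,0,0,0,0,0,0.04],[0,0,0,0,0,0,0.02],[0,0,0,0,0,0,0.02],[0,0,0,0,0,0,0.02],[0,0,0,0,0,0,0.02]]'
python3 - <<'E'
from h import *
from bench import arm
np.set_printoptions(suppress=True,linewidth=150,precision=4)
s=arm.read_state();print(tub(s['position']))
ims=[]
for n in("wrist","scene","top"):
    d=arm.get_image(n);np.savez(f"pics/{n}5.npz",**d);ims.append(d['image'])
cv2.imwrite("pics/g.png",np.hstack([cv2.resize(ims[0],(400,300)),cv2.resize(ims[1][150:270,240:400],(400,300),interpolation=2)])[:,:,::-1])
E
```

```text
clock: 9.6
position: [528.0, 177.4, 211.8]
ee_rot: [0.153, 0.988, 0.002, 0.001]
contact_force: [-1.8, -1.8, 5.7]
gripper_width: 24.6
grasp_force: 59.2
[-126.6098   -0.9066  211.8402]
```

View pics/g.png

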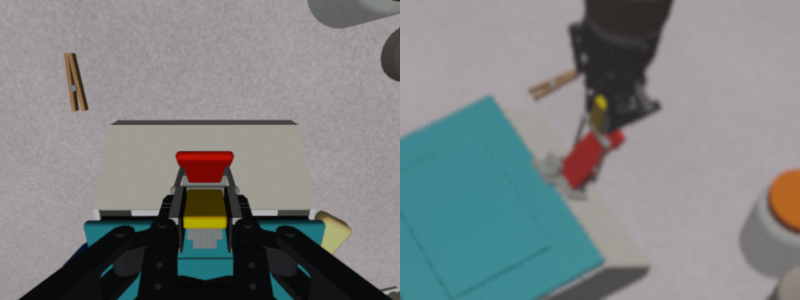

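Left: the pads hold the yellow tab at (205,208), with the lever behind it at (205,165). The scene crop agrees. Next I'll swing the loop over towards the strike.

```bash
cat >> h.py <<'E'
def axis(l):
    c,s=np.cos(l),np.sin(l);x,z=-7.07,-15.56;return np.array([-100+x*c+z*s,89-x*s+z*c])
SEAT=np.array([-63.8,135.6]);UX=np.array([1,1])/2**.5;UZ=np.array([-1,1])/2**.5
def tcp_of(G,th): t=np.radians(th);return np.array(G)-6*np.array([np.sin(t),-np.cos(t)])
def info(s,Rg):
    from scipy.optimize import brentq
    A=R.from_quat(s['ee_rot']);t=tub(s['position']);g=tub(s['position']+A.apply([0,0,6]));G=g[[0,2]]
    F=s['contact_force'];F2=np.array([F@EX,F[2]])
    try:
        l=brentq(lambda l:np.linalg.norm(G-axis(l))-Rg,.9,2.6);d=(G-axis(l))/Rg;b=axis(l)+70*d
        k=[(b-SEAT)@UX,(b-SEAT)@UZ]
    except ValueError: l=k=d=None
    print("t",round(s['clock'],2),"G",G.round(1),"y",t[1].round(1),"lever",l,"dir",None if d is None else np.degrees(np.arctan2(d[1],d[0])).round(1),"bar k",np.round(k,1) if k else None,"F xk,zk",(F2@UX).round(1),(F2@UZ).round(1),"w",s['gripper_width'].round(1),"g",s['grasp_force'].round(0))
E
python3 - <<'E'
from h import *
from bench import arm
np.set_printoptions(suppress=True,linewidth=150,precision=4)
s=arm.read_state()
for r in(105,107,108): info(s,r)
t=tub(s['position']);G=t[[0,2]]-[0,6];n=11;th=0
p=t[[0,2]]
for i in range(1,n+1):
    l=1.75+.25*min(1,i/5);f=np.radians(96.5-48.5*i/n);rr=107
    G1=axis(l)+rr*np.array([np.cos(f),np.sin(f)]);th1=-2*i
    p1=tcp_of(G1,th1);d=p1-p;a=np.radians(th)
    zt=np.array([np.sin(a),-np.cos(a)]);xt=np.array([-np.cos(a),-np.sin(a)])
    print((np.array([d@xt,0,d@zt])/1000).round(4),'wy +2',p1.round(1));p=p1;th=th1
E
```

```text
Traceback (most recent call last):
  File "h.py", line 50, in info
    print("t",round(s['clock'],2),"G",G.round(1),"y",t[1].round(1),"lever",l,"dir",None if d is None else np.degrees(np.arctan2(d[1],d[0])).round(1),"bar k",np.round(k,1) if k else None,"F xk,zk",(F2@UX).round(1),(F2@UZ).round(1),"w",s['gripper_width'].round(1),"g",s['grasp_force'].round(0))
                                                                                                                                                                                                                                          ^^^^^^^^^^^^^^^^^^^^^^^^
AttributeError: 'float' object has no attribute 'round'
```

```bash
sed -i "s/s\['gripper_width'\].round(1)/round(float(s['gripper_width']),1)/; s/s\['grasp_force'\].round(0)/round(float(s['grasp_force']))/" h.py
cat > go.py <<'E'
from h import *
from bench import arm
np.set_printoptions(suppress=True,linewidth=150,precision=4)
s=arm.read_state()
for r in(105,107,108): info(s,r)
t=tub(s['position']);n=11;th=0
p=t[[0,2]]
for i in range(1,n+1):
    l=1.75+.25*min(1,i/5);f=np.radians(96.5-48.5*i/n);rr=107
    G1=axis(l)+rr*np.array([np.cos(f),np.sin(f)]);th1=-2*i
    p1=tcp_of(G1,th1);d=p1-p;a=np.radians(th)
    zt=np.array([np.sin(a),-np.cos(a)]);xt=np.array([-np.cos(a),-np.sin(a)])
    print((np.array([d@xt,0,d@zt])/1000).round(4),'wy +2',p1.round(1));p=p1;th=th1
E
python3 go.py
```

```text
t 9.75 G [-126.6  205.8] y -0.9 lever 2.002667348680354 dir 98.5 bar k [-15.6  65.9] F xk,zk 3.6 5.0 w 24.6 g 59
t 9.75 G [-126.6  205.8] y -0.9 lever 1.814201955350727 dir 97.1 bar k [-17.5  64.9] F xk,zk 3.6 5.0 w 24.6 g 59
t 9.75 G [-126.6  205.8] y -0.9 lever 1.7342628249023482 dir 96.6 bar k [-18.4  64.3] F xk,zk 3.6 5.0 w 24.6 g 59
[-0.0094  0.     -0.0006] wy +2 [-117.2  212.3]
[-0.009   0.     -0.0009] wy +2 [-108.3  213. ]
[-0.009   0.     -0.0006] wy +2 [-99.3 213. ]
[-0.009   0.     -0.0002] wy +2 [-90.3 212.3]
[-0.009   0.      0.0001] wy +2 [-81.5 210.9]
[-0.0084  0.      0.0011] wy +2 [-73.4 208.3]
[-0.0083  0.      0.0015] wy +2 [-65.6 205.2]
[-0.0082  0.      0.0018] wy +2 [-58.  201.5]
[-0.0082  0.      0.0021] wy +2 [-50.8 197.2]
[-0.0081  0.      0.0025] wy +2 [-43.9 192.3]
[-0.008   0.      0.0028] wy +2 [-37.4 187. ]
```

```bash
python3 -m pendant '[[-0.0094,0,-0.002,0,2,0,0.02],[-0.009,0,-0.002,0,2,0,0.02],[-0.009,0,-0.0006,0,2,0,0.02],[-0.009,0,-0.0002,0,2,0,0.02],[-0.009,0,0.0001,0,2,0,0.02]]'; python3 -c "
from h import *;from bench import arm
s=arm.read_state();info(s,107);info(s,108)"
python3 -m pendant '[[-0.0084,0,0.0011,0,2,0,0.02],[-0.0083,0,0.0015,0,2,0,0.02],[-0.0082,0,0.0018,0,2,0,0.02],[-0.0082,0,0.0021,0,2,0,0.02],[0,0,0,0,0,0,0.02]]'; python3 -c "
from h import *;from bench import arm
s=arm.read_state();info(s,107);info(s,108);print(s['ee_rot'],quat(-18))"
```

```text
clock: 10.25
position: [568.8, 164.2, 211.1]
ee_rot: [0.152, 0.984, 0.015, -0.09]
contact_force: [-5.7, 1.3, 0.0]
gripper_width: 24.7
grasp_force: 59.1
t 10.25 G [-84.9 205.2] y -1.2 lever 1.9738492162632446 dir 75.6 bar k [ 2.5 45.3] F xk,zk -4.1 4.1 w 24.7 g 59
t 10.25 G [-84.9 205.2] y -1.2 lever 1.9055901953543917 dir 75.2 bar k [ 1.5 45. ] F xk,zk -4.1 4.1 w 24.7 g 59
clock: 10.75
position: [599.8, 154.4, 196.8]
ee_rot: [0.151, 0.976, 0.025, -0.157]
contact_force: [-3.8, 0.5, 1.2]
gripper_width: 24.8
grasp_force: 59.8
t 10.75 G [-53.2 191.1] y -1.1 lever 1.9642094480573093 dir 56.9 bar k [10.5 24.1] F xk,zk -1.8 3.5 w 24.8 g 60
t 10.75 G [-53.2 191.1] y -1.1 lever 1.9043647138449216 dir 56.8 bar k [ 9.5 24. ] F xk,zk -1.8 3.5 w 24.8 g 60
[ 0.15097445  0.97572259  0.0249612  -0.15668145] [ 0.15095835  0.97608393  0.02390945 -0.15459651]
```

```bash
python3 -m pendant '[[-0.0083,0,0.0019,0,2,0,0.02],[-0.0083,0,0.0016,0,2,0,0.02],[0,0,0,0,0,0,0.02],[0,0,0,0,0,0,0.02]]'; python3 -c "
from h import *;from bench import arm
s=arm.read_state();info(s,106);info(s,107);info(s,108)
for n in('wrist','top','scene'): np.savez('pics/%s6.npz'%n,**arm.get_image(n))
a=load('pics/wrist6.npz')['image'];b=load('pics/top6.npz')['image'];c=load('pics/scene6.npz')['image']
cv2.imwrite('pics/i.png',np.hstack([cv2.resize(a,(400,300)),cv2.resize(c[150:270,240:400],(400,300),interpolation=2)])[:,:,::-1])"
```

```text
clock: 11.15
position: [612.6, 150.5, 189.0]
ee_rot: [0.15, 0.97, 0.03, -0.19]
contact_force: [-5.0, -0.8, -0.3]
gripper_width: 24.5
grasp_force: 61.0
t 11.15 G [-40.1 183.5] y -1.0 lever 2.1306974434382693 dir 49.2 bar k [14.7 14.5] F xk,zk -3.4 3.0 w 24.5 g 61
t 11.15 G [-40.1 183.5] y -1.0 lever 2.0704102339172694 dir 49.1 bar k [13.7 14.5] F xk,zk -3.4 3.0 w 24.5 g 61
t 11.15 G [-40.1 183.5] y -1.0 lever 2.0109206584316373 dir 49.0 bar k [12.7 14.5] F xk,zk -3.4 3.0 w 24.5 g 61
```

View pics/i.png

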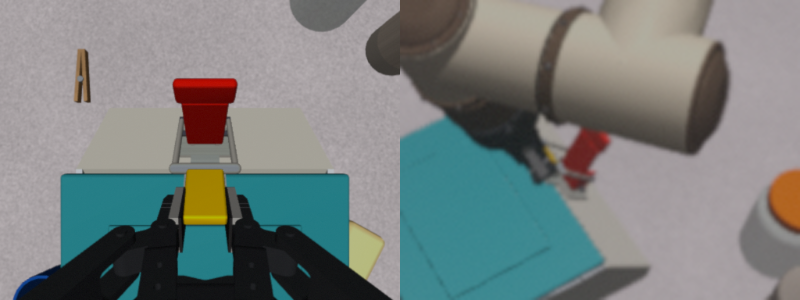

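Left: the tab is held at (207,195), the bar at (170–240,168) sits just in front of and above the lid edge, and the lever is up at (205,110). Next I'll advance the bar towards the back plate by feel.

```bash
python3 -m pendant '[[-0.003,0,0.0013,0,0,0,0.02],[-0.003,0,0.0013,0,0,0,0.02],[-0.003,0,0.0013,0,0,0,0.02],[-0.003,0,0.0013,0,0,0,0.02],[0,0,0,0,0,0,0.02]]'; cat > i.py <<'E'
from h import *;from bench import arm
s=arm.read_state();info(s,107)
E
python3 i.py; python3 - <<'E'
from h import *
w=load('pics/wrist6.npz')
for r in(13.7,12.7,14.7):
    b=SEAT+r*UX+14.5*UZ
    print([proj(w,world((b[0],y,b[1])))[0].round(1)/1.28 for y in(-22,22)])
E
```

```text
clock: 11.8
position: [621.6, 147.7, 180.5]
ee_rot: [0.149, 0.97, 0.03, -0.189]
contact_force: [-5.0, -1.1, 1.7]
gripper_width: 25.0
grasp_force: 60.7
t 11.8 G [-30.7 175. ] y -1.0 lever 2.100843464729567 dir 42.3 bar k [14.3  6.2] F xk,zk -1.9 4.3 w 25.0 g 61
[array([175.234375, 172.890625]), array([236.484375, 172.96875 ])]
[array([175.3125, 171.875 ]), array([236.328125, 171.953125])]
[array([175.078125, 173.984375]), array([236.640625, 173.984375])]
```

```bash
for k in 1; do python3 -m pendant '[[-0.0018,0,0.0008,0,0,0,0.02],[-0.0018,0,0.0008,0,0,0,0.02]]'>/dev/null; python3 i.py;  python3 -m pendant '[[-0.0018,0,0.0008,0,0,0,0.02]]'>/dev/null; python3 i.py; python3 -m pendant '[[-0.0018,0,0.0008,0,0,0,0.02]]'>/dev/null; python3 i.py; done
```

```text
t 12.0 G [-28.  172.3] y -0.9 lever 2.11762798832795 dir 40.3 bar k [14.4  3.7] F xk,zk -1.9 3.8 w 24.6 g 60
t 12.1 G [-26.6 170.8] y -0.9 lever 2.123962694521598 dir 39.2 bar k [14.4  2.3] F xk,zk -1.2 5.3 w 24.5 g 60
t 12.2 G [-25.1 169.3] y -0.9 lever 2.138072121827227 dir 38.1 bar k [14.5  1. ] F xk,zk -2.5 4.6 w 24.6 g 60
```

```bash
python3 -m pendant '[[-0.0014,0,0.0006,0,0,0,0.02]]'>/dev/null; python3 i.py;  python3 -m pendant '[[-0.0014,0,0.0006,0,0,0,0.02]]'>/dev/null; python3 i.py; python3 -m pendant '[[-0.0014,0,0.0006,0,0,0,0.02]]'>/dev/null; python3 i.py
```

```text
t 12.3 G [-24.3 168.3] y -0.9 lever 2.1416787029637767 dir 37.4 bar k [14.4  0.1] F xk,zk -1.9 3.5 w 25.0 g 60
t 12.4 G [-23.4 167.5] y -0.9 lever 2.150597033829924 dir 36.8 bar k [14.5 -0.7] F xk,zk -0.9 11.0 w 24.8 g 60
t 12.5 G [-23.3 167.3] y -0.9 lever 2.150989946274707 dir 36.6 bar k [14.5 -0.9] F xk,zk -0.3 15.6 w 24.9 g 60
```

```bash
python3 -m pendant '[[0.0018,0,-0.0008,0,0,0,0.02]]'>/dev/null; python3 i.py; python3 - <<'E'
from h import *
from scipy.optimize import brentq
th=np.radians(-22);zt=np.array([np.sin(th),-np.cos(th)]);xt=np.array([-np.cos(th),-np.sin(th)])
p=None
for xk in(14.5,12,10,8,6,4,2,0,-2):
    b=SEAT+xk*UX-.6*UZ
    try:l=brentq(lambda l:np.linalg.norm(b-axis(l))-70,.9,2.2)
    except ValueError: print(xk,'no');continue
    d=(b-axis(l))/70;G=b+37*d
    print(xk,round(l,2),np.degrees(np.arctan2(d[1],d[0])).round(1),G.round(1),None if p is None else [((G-p)@xt).round(2),((G-p)@zt).round(2)]);p=G
E
```

```text
t 12.6 G [-23.7 167.9] y -0.8 lever 2.1513788863817123 dir 37.0 bar k [14.5 -0.4] F xk,zk -2.2 3.3 w 24.8 g 59
14.5 2.15 36.9 [-23.5 167.6] None
12 2.01 36.5 [-25.2 165.7] [np.float64(0.81), np.float64(2.4)]
10 1.89 36.5 [-26.6 164.3] [np.float64(0.76), np.float64(1.85)]
8 1.77 36.7 [-28.  162.9] [np.float64(0.87), np.float64(1.78)]
6 1.65 37.1 [-29.6 161.7] [np.float64(0.99), np.float64(1.71)]
4 1.52 37.7 [-31.3 160.6] [np.float64(1.13), np.float64(1.63)]
2 1.37 38.6 [-33.1 159.7] [np.float64(1.3), np.float64(1.54)]
0 1.22 39.9 [-35.  158.9] [np.float64(1.52), np.float64(1.44)]
-2 1.03 41.8 [-37.2 158.4] [np.float64(1.84), np.float64(1.3)]
```

```bash
python3 -m pendant '[[0.0008,0,0.0024,0,0,0,0.02],[0.0008,0,0.0018,0,0,0,0.02]]'>/dev/null; python3 i.py;python3 -m pendant '[[0.0009,0,0.0018,0,0,0,0.02]]'>/dev/null; python3 i.py; python3 -m pendant '[[0.0009,0,0.0017,0,0,0,0.02]]'>/dev/null; python3 i.py
```

```text
t 12.8 G [-23.7 167.4] y -0.8 lever 2.13743409631747 dir 36.8 bar k [14.3 -0.6] F xk,zk 8.9 7.5 w 24.4 g 60
t 12.9 G [-24.5 166.7] y -0.8 lever 2.072320320386071 dir 36.8 bar k [13.2 -0.5] F xk,zk 8.2 7.7 w 24.5 g 60
t 13.0 G [-26.  165.4] y -0.9 lever 1.9582448764477738 dir 36.8 bar k [11.2 -0.3] F xk,zk 8.4 8.1 w 24.8 g 60
```

```bash
python3 -m pendant '[[0.0018,0,0.0010,0,0,0,0.02]]'>/dev/null; python3 i.py;python3 -m pendant '[[0.0012,0,0.0014,0,0,0,0.02]]'>/dev/null; python3 i.py; python3 -m pendant '[[0.0010,0,0.0015,0,0,0,0.02]]'>/dev/null; python3 i.py
```

```text
t 13.1 G [-28.2 164.3] y -0.9 lever 1.8103390620668243 dir 37.2 bar k [8.8 0.1] F xk,zk 4.6 4.2 w 24.5 g 60
t 13.2 G [-30.  162.9] y -0.8 lever 1.6749679401292392 dir 37.6 bar k [6.6 0.2] F xk,zk 7.5 4.1 w 24.6 g 60
t 13.3 G [-30.9 162.4] y -0.9 lever 1.6073479276436724 dir 37.9 bar k [5.5 0.2] F xk,zk 7.8 4.9 w 24.5 g 61
```

```bash
python3 -m pendant '[[0.0008,0,0.0010,0,0,0,0.02]]'>/dev/null; python3 i.py;python3 -m pendant '[[0.0008,0,0.0010,0,0,0,0.02]]'>/dev/null; python3 i.py; python3 -m pendant '[[0,0,0,0,0,0,0.02]]'>/dev/null; python3 i.py
```

```text
t 13.4 G [-31.6 162.1] y -0.8 lever 1.5589868918324954 dir 38.2 bar k [4.8 0.3] F xk,zk 9.3 3.8 w 24.7 g 61
t 13.5 G [-32.2 161.7] y -0.8 lever 1.5107489895214863 dir 38.5 bar k [4.  0.3] F xk,zk 9.8 3.8 w 24.7 g 61
t 13.6 G [-32.3 161.7] y -0.8 lever 1.50196588990819 dir 38.6 bar k [3.9 0.3] F xk,zk 8.6 4.4 w 24.6 g 61
```

```bash
python3 -m pendant '[[0.0010,0,0.0010,0,0,0,0.02]]'>/dev/null; python3 i.py;python3 -m pendant '[[0.0010,0,0.0010,0,0,0,0.02]]'>/dev/null; python3 i.py; python3 -m pendant '[[0,0,0,0,0,0,0.02]]'>/dev/null; python3 i.py
```

```text
t 13.7 G [-32.7 161.5] y -0.8 lever 1.4721067839017576 dir 38.7 bar k [3.5 0.3] F xk,zk 11.2 2.6 w 24.4 g 61
t 13.8 G [-32.8 161.4] y -0.8 lever 1.4638432688525491 dir 38.8 bar k [3.4 0.3] F xk,zk 14.2 2.0 w 24.5 g 61
t 13.9 G [-32.8 161.4] y -0.9 lever 1.4653868689127043 dir 38.8 bar k [3.4 0.3] F xk,zk 12.3 2.2 w 24.5 g 61
```

```bash
python3 -m pendant '[[0.0005,0,0.0005,0,0,0,0.02],[0,0,0,0,0,0,0.02],[0,0,0,0,0,0,0.02],[0,0,0,0,0,0,0.02]]'>/dev/null; python3 i.py; python3 - <<'E'
from h import *
from bench import arm
for n in('wrist','top','scene'): np.savez('pics/%s7.npz'%n,**arm.get_image(n))
a=load('pics/wrist7.npz');im=a['image']
cv2.imwrite('pics/j.png',cv2.resize(im[60:340,130:400],(780,600),interpolation=2)[:,:,::-1])
m=blob(masks(im)['red']);ys,xs=np.nonzero(m);print(xs.min(),xs.max(),ys.min(),ys.max())
for l in(1.2,1.3,1.4,1.5,1.7):
    f=3*np.pi/4+np.pi/2-l  # 225deg - lever
    d=np.array([np.cos(f),np.sin(f)]);nn=np.array([d[1],-d[0]])
    q=np.array([-100,89])+86*d+10.5*nn; print(l,proj(a,world((q[0],0,q[1])))[0].round(1))
for xk in(7,3.4,0):
    b=SEAT+xk*UX;print(xk,[proj(a,world((b[0],y,b[1])))[0].round(1) for y in(-22,22)])
E
```

```text
t 14.3 G [-32.9 161.4] y -0.9 lever 1.4618395903860681 dir 38.8 bar k [3.3 0.3] F xk,zk 13.0 1.6 w 24.4 g 61
223 300 14 165
1.2 [263.2  15.5]
1.3 [263.3  16.1]
1.4 [263.4  18.6]
1.5 [263.5  23.2]
1.7 [263.7  39.4]
7 [array([222. , 217.8]), array([304. , 217.9])]
3.4 [array([222.6, 212.9]), array([303.3, 213. ])]
0 [array([223.2, 208.4]), array([302.7, 208.5])]
```

View pics/j.png

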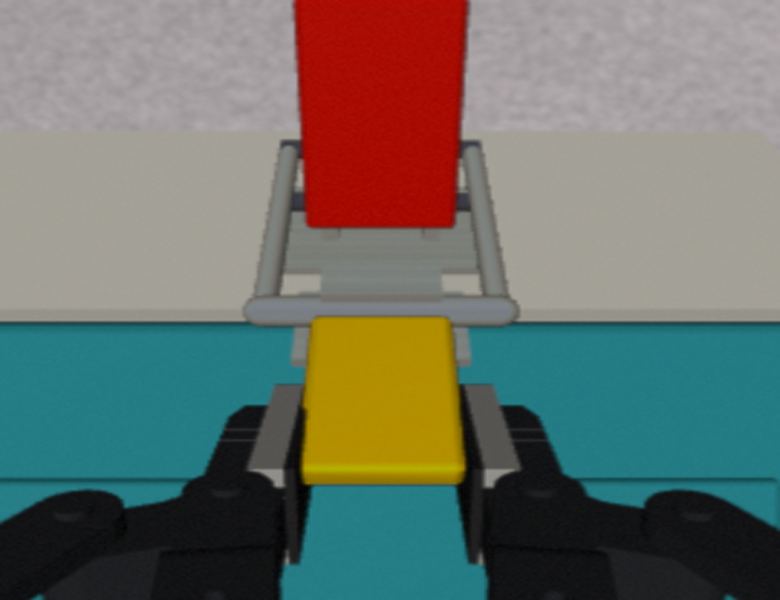

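Crop: the bar at (380,310) sits down behind the strike's lip, which shows at (380,285). The tab hangs over the lid at (383,400) and the red lever has come down towards the robot. The row matches the seat at xk≈0, so I'll ease off, let go and retreat.

```bash
python3 -m pendant '[[-0.0012,0,-0.0012,0,0,0,0.02],[0,0,0,0,0,0,0.055],[0,0,0,0,0,0,0.06],[0,0,0,0,0,0,0.06],[0,0,-0.01,0,0,0,0.06],[0,0,-0.025,0,0,0,0.06],[0,0,-0.035,0,0,0,0.06],[0,0,-0.03,0,-7.3,0,0],[0,0,0,0,-7.3,0,0],[0,0,0,0,-7.3,0,0],[0,0,0,0,0,0,0]]'; python3 - <<'E'
from h import *
from bench import arm
s=arm.read_state();print(tub(s['position']),rel(s['position'],s['ee_rot'],world((-150,0,200)),quat(0)))
d=arm.get_image('wrist');np.savez('pics/wrist8.npz',**d)
m=masks(d['image'])
for k in('red','yellow'):
    b=blob(m[k]);ys,xs=np.nonzero(b);print(k,xs.min(),xs.max(),ys.min(),ys.max())
for l in(1.1,1.2,1.3,1.4,1.5,1.7):
    f=np.radians(225)-l;dd=np.array([np.cos(f),np.sin(f)]);nn=np.array([dd[1],-dd[0]])
    q=np.array([-100,89])+86*dd+10.5*nn; print(l,q.round(1),proj(d,world((q[0],0,q[1])))[0].round(1))
for xk in(7,3.4,0):
    b=SEAT+xk*UX;print(xk,[proj(d,world((b[0],y,b[1])))[0].round(1) for y in(-22,22)])
for l in(1.4,1.3,1.2,1.1,1,.9,.8,.7,.6,.5,.4,.3,.2,.1,0):
    f=np.radians(225)-l;dd=np.array([np.cos(f),np.sin(f)]);nn=np.array([dd[1],-dd[0]])
    C=np.array([-100,89])+70*dd+10.5*nn;xc=C[0]+(0 if l>.8 else -8*(.8-l)/.8)
    z=max(C[1]+dd[1]/dd[0]*(xc+e-C[0]) for e in(-11,11)); print(l,'center x',round(xc,1),'tip z',round(z,1),'TCP z',round(z+25,1))
E
```

```text
clock: 15.55
position: [647.9, 139.0, 255.7]
ee_rot: [0.151, 0.988, 0.001, -0.001]
contact_force: [-0.1, -0.3, 0.0]
gripper_width: 1.9
grasp_force: 0.0
[ -0.76611449  -1.31130962 255.66384037] (array([149.1491768 ,   1.6490301 ,  55.88147279]), array([ 0.11358922, -0.08245288,  0.17216196]))
red 238 287 0 76
yellow 244 281 116 170
1.1 [-178.5  125.6] [264.3 -62.8]
1.2 [-174.5  133.3] [264.4 -60.7]
1.3 [-169.7  140.5] [264.4 -56.7]
1.4 [-164.2  147.2] [264.5 -50.7]
1.5 [-158.1  153.3] [264.5 -42.8]
1.7 [-144.1  163.5] [264.5 -21.5]
7 [array([233.9, 122.8]), array([293.3, 123. ])]
3.4 [array([234.1, 118.9]), array([293.1, 119.1])]
0 [array([234.3, 115.3]), array([292.9, 115.5])]
1.4 center x -151.1 tip z 145.7 TCP z 170.7
1.3 center x -155.8 tip z 138.8 TCP z 163.8
1.2 center x -159.8 tip z 131.6 TCP z 156.6
1.1 center x -163.3 tip z 124.2 TCP z 149.2
1 center x -166.2 tip z 116.6 TCP z 141.6
0.9 center x -168.3 tip z 108.7 TCP z 133.7
0.8 center x -169.8 tip z 100.7 TCP z 125.7
0.7 center x -171.6 tip z 94.3 TCP z 119.3
0.6 center x -172.7 tip z 88.1 TCP z 113.1
0.5 center x -173.1 tip z 81.7 TCP z 106.7
0.4 center x -172.8 tip z 75.3 TCP z 100.3
0.3 center x -171.8 tip z 68.8 TCP z 93.8
0.2 center x -170.1 tip z 62.4 TCP z 87.4
0.1 center x -167.8 tip z 56.1 TCP z 81.1
0 center x -164.9 tip z 49.9 TCP z 74.9
```

```bash
python3 -m pendant '[[0.049,0.0008,0,0,0,0,0],[0.049,0.0008,0,0,0,0,0],[0.049,0,0.005,0,0,0,0],[0.005,0,0.035,0,0,0,0],[0,0,0.02,0,0,0,0],[0,0,0.01,0,0,0,0],[0,0,0.005,0,0,0,0],[0,0,0.005,0,0,0,0]]';python3 -m pendant '[[0,0,0.003,0,0,0,0],[0,0,0.003,0,0,0,0]]';python3 -m pendant '[[0.001,0,0.003,0,0,0,0],[0.001,0,0.003,0,0,0,0]]'; python3 -c "
from h import *;from bench import arm
s=arm.read_state();print(tub(s['position']))"
```

```text
clock: 16.4
position: [508.1, 186.7, 175.8]
ee_rot: [0.153, 0.988, 0.002, 0.0]
contact_force: [1.0, 0.0, 0.2]
gripper_width: 0.2
grasp_force: 0.0
clock: 16.6
position: [507.4, 186.5, 169.8]
ee_rot: [0.153, 0.988, 0.002, 0.0]
contact_force: [0.0, -1.2, -0.5]
gripper_width: -0.1
grasp_force: 0.0
clock: 16.8
position: [504.9, 187.0, 163.5]
ee_rot: [0.153, 0.988, 0.002, -0.0]
contact_force: [0.7, -0.4, -0.3]
gripper_width: 0.1
grasp_force: 0.0
[-151.57060673    1.31907203  163.54413345]
```

```bash
for i in 1; do python3 -m pendant '[[0.002,-0.001,0.003,0,0,0,0],[0.002,0,0.003,0,0,0,0]]'|grep -E "pos|contact";python3 -m pendant '[[0.002,0,0.003,0,0,0,0],[0.001,0,0.003,0,0,0,0]]'|grep -E "pos|contact"; python3 -m pendant '[[0.001,0,0.003,0,0,0,0],[0.001,0,0.003,0,0,0,0]]'|grep -E "pos|contact";done
```

```text
position: [501.5, 187.9, 158.4]
contact_force: [0.5, 0.6, 5.8]
position: [498.2, 188.8, 152.6]
contact_force: [-2.0, 1.3, 6.4]
position: [496.0, 189.5, 146.8]
contact_force: [-3.3, 2.2, 10.5]
```

```bash
for i in 1; do python3 -m pendant '[[0.0025,0,0.004,0,0,0,0],[0.0025,0,0.004,0,0,0,0]]'|grep -E "pos|contact";python3 -m pendant '[[0.0015,0,0.004,0,0,0,0],[0.001,0,0.004,0,0,0,0]]'|grep -E "pos|contact"; python3 -m pendant '[[0.001,0,0.004,0,0,0,0],[0.001,0,0.004,0,0,0,0]]'|grep -E "pos|contact";python3 -m pendant '[[0.001,0,0.003,0,0,0,0],[0.001,0,0.003,0,0,0,0]]'|grep -E "pos|contact";done
```

```text
position: [492.6, 190.8, 139.2]
contact_force: [4.5, -3.3, 6.7]
position: [490.5, 191.4, 131.3]
contact_force: [3.0, -2.7, 6.6]
position: [489.1, 191.9, 123.4]
contact_force: [5.0, -4.6, 8.3]
position: [487.6, 192.7, 117.6]
contact_force: [5.5, -3.4, 8.2]
```

```bash
for i in 1; do python3 -m pendant '[[0.001,0,0.004,0,0,0,0],[0.001,0,0.004,0,0,0,0]]'|grep -E "pos|contact";python3 -m pendant '[[0.0005,0,0.004,0,0,0,0],[0,0,0.004,0,0,0,0]]'|grep -E "pos|contact"; python3 -m pendant '[[-0.0005,0,0.004,0,0,0,0],[-0.0005,0,0.003,0,0,0,0]]'|grep -E "pos|contact";python3 -m pendant '[[-0.0008,0,0.003,0,0,0,0],[-0.0008,0,0.003,0,0,0,0]]'|grep -E "pos|contact";done
```

```text
position: [485.9, 193.7, 109.6]
contact_force: [6.6, -2.7, 6.3]
position: [485.2, 194.2, 101.3]
contact_force: [4.6, -1.1, 6.0]
position: [483.7, 193.2, 92.6]
contact_force: [0.2, 0.2, 2.0]
position: [484.3, 192.1, 85.7]
contact_force: [0.6, 0.5, 1.5]
```

```bash
for i in 1; do python3 -m pendant '[[-0.002,0,0.003,0,0,0,0],[-0.002,0,0.003,0,0,0,0]]'|grep -E "pos|contact";python3 -m pendant '[[-0.001,0,0.0015,0,0,0,0],[-0.001,0,0.0015,0,0,0,0]]'|grep -E "pos|contact"; python3 -m pendant '[[-0.001,0,0.0015,0,0,0,0]]'|grep -E "pos|contact";done
```

```text
position: [488.3, 190.8, 79.6]
contact_force: [1.0, -1.0, 0.9]
position: [490.6, 190.5, 77.0]
contact_force: [0.8, 0.3, -0.4]
position: [491.7, 190.3, 75.8]
contact_force: [-0.2, -0.1, -0.9]
```

```bash
for i in 1; do python3 -m pendant '[[-0.001,0,0.0015,0,0,0,0],[-0.001,0,0.0015,0,0,0,0]]'|grep -E "pos|contact";python3 -m pendant '[[-0.0007,0,0.001,0,0,0,0],[-0.0007,0,0.001,0,0,0,0]]'|grep -E "pos|contact"; python3 -m pendant '[[-0.0007,0,0.001,0,0,0,0],[0,0,0,0,0,0,0]]'|grep -E "pos|contact";done;python3 - <<'E'
from h import *
from bench import arm
s=arm.read_state();print(tub(s['position']))
a=arm.get_image('wrist');c=arm.get_image('scene')
cv2.imwrite('pics/k.png',np.hstack([cv2.resize(a['image'],(400,300)),cv2.resize(c['image'][150:270,240:400],(400,300),interpolation=2)])[:,:,::-1])
E
```

```text
position: [492.8, 190.0, 74.3]
contact_force: [-12.8, 5.2, 21.6]
position: [493.0, 190.0, 74.1]
contact_force: [-19.6, 5.7, 31.4]
position: [493.0, 190.0, 74.0]
contact_force: [-20.2, 5.1, 32.6]
[-163.77236682    0.5353404    74.03005509]
```

View pics/k.png

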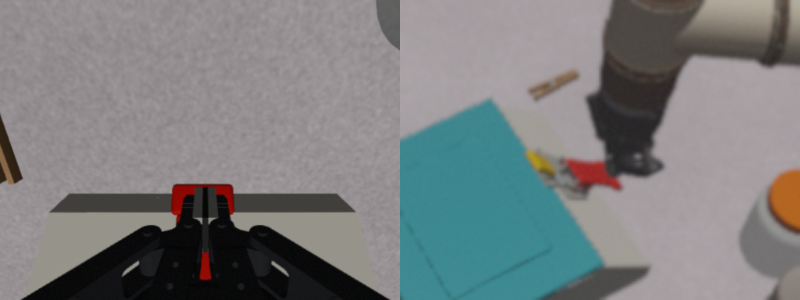

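The lever is on its stop: contact came at TCP z 74.3, against 74.9 predicted, and the picture shows the lever lying down the slope. The last press read higher than I intended, about 38 N in total, so I'm backing off now.

```bash
python3 -m pendant '[[0.003,0,-0.005,0,0,0,0],[0.01,0,-0.02,0,0,0,0],[0.02,0,-0.045,0,0,0,0],[0,0,-0.05,0,0,0,0],[0,0,-0.05,0,0,0,0],[0,0,-0.04,0,0,0,0],[0,0,0,0,0,0,0],[0,0,0,0,0,0,0]]';python3 - <<'E'
from h import *
from bench import arm
s=arm.read_state();print(tub(s['position']))
a=arm.get_image('wrist');w=a
for k in('red','yellow'):
    b=blob(masks(a['image'])[k]);ys,xs=np.nonzero(b);print(k,xs.min(),xs.max(),ys.min(),ys.max())
for l in(0,.1,.2,.4):
    f=np.radians(225)-l;dd=np.array([np.cos(f),np.sin(f)]);nn=np.array([dd[1],-dd[0]])
    q=np.array([-100,89])+86*dd+5*nn; print(l,[proj(a,world((q[0],y,q[1])))[0].round(1) for y in(-22,22)])
ax=axis(0);d=np.array([np.cos(.916),np.sin(.916)])
for r in(74,116):
  q=ax+r*d;print('tab',r,[proj(a,world((q[0],y,q[1])))[0].round(1) for y in(-13,13)])
cv2.imwrite('pics/l.png',a['image'][:,:,::-1])
E
```

```text
clock: 21.0
position: [464.2, 198.5, 280.9]
ee_rot: [0.153, 0.988, 0.003, 0.0]
contact_force: [-0.4, 0.0, -0.8]
gripper_width: -0.3
grasp_force: 0.0
[-1.93883046e+02 -5.90358802e-02  2.80883121e+02]
red 242 278 181 248
yellow 257 268 323 347
0 [array([243.2, 182.2]), array([278.6, 182.2])]
0.1 [array([242.9, 179.6]), array([279. , 179.6])]
0.2 [array([242.5, 177.6]), array([279.4, 177.6])]
0.4 [array([241.6, 175.5]), array([280.3, 175.4])]
tab 74 [array([248.7, 304.4]), array([273.6, 304.3])]
tab 116 [array([247.8, 349.2]), array([274.7, 349.1])]
```

The lever stayed shut after release: its end is at row 181 (182 predicted for angle 0), and the tab end is at row 347 (349 predicted). I'm handing in.

```bash
python3 -c "
from bench import arm
print(arm.job_done())"
```

```text
the job is handed in; nothing more can be done
None
```

I closed and latched the tub and handed the job in at about 21 s: the bar was seated with a pull of about 13 N and the lever is on its stop. However, my last press on the lever read about 38 N at the wrist, over the 35 N limit, so that check may have failed; no verdict was shown.

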